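Sweep discarded tube caps into the scoop

TASK

Clear the three loose screw caps (red, yellow, green) off the lab bench: sweep them along the bench with the fingertips, over the front lip of the steel scoop, until all three lie well inside it on its floor. Only push them gently, without pinching, pressing down on or lifting them. Leave the scoop lying where it is and do not disturb the sample vial, the microplate or the amber bottle.

Things in the scene. Friction and masses are not known exactly. Their poses are not given: they have to be found in the camera images.
- cap_red: red plastic screw cap from a 50 ml tube, lying on its top with the open side up: round, 34 mm across, 14 mm tall, 12 g, bottom edge slightly bevelled; slides easily. Origin at the centre of its underside (on the bench), z up
- cap_yellow: yellow plastic screw cap from a 50 ml tube, lying on its top with the open side up: round, 34 mm across, 14 mm tall, 12 g, bottom edge slightly bevelled; slides easily. Origin at the centre of its underside (on the bench), z up
- cap_green: green plastic screw cap from a 50 ml tube, lying on its top with the open side up: round, 34 mm across, 14 mm tall, 12 g, bottom edge slightly bevelled; slides easily. Origin at the centre of its underside (on the bench), z up
- scoop: loose steel bench scoop (dustpan), 0.6 kg, lying flat, open front to its own -x. Origin: centre of the pan's underside; x mouth to grip, y across, z up. Pan x -100 to +100 mm, 196 wide, 190 clear between cheeks that rise from 10 mm tall at x -75 to 50 at the back; back wall inner face x 97, 50 tall. Blue grip 24 mm thick on to x 237. Floor 2 mm thick; a cap is inside when its centre is on it
- scoop_mouth (a point): middle of the scoop's open front edge, at bench level (x = -100 mm in the scoop's frame; same axes). From here a bevelled lip rises from nothing to the 2 mm floor, which begins 25 mm farther in (x = -75 mm)
- vial: capped sample vial standing upright among the caps, 13 mm across, 48 mm tall, blue cap, light and easily tipped. Origin at the centre of its underside
- plate: clear 96-well microplate with lid, 86 mm (x) by 128 mm (y), 16 mm tall, lying flat beyond the caps. Origin at the centre of its underside
- bottle: standing amber reagent bottle with blue cap, 64 mm across, 125 mm tall, off to the robot's right. Origin at the centre of its underside

How it is judged:
By the outcome, as a careful person would: the job done as asked, in the order asked, and still so for the second after the job is handed in, with the robot touching nothing.
It also fails if it takes over 64 s, if anything falls off the work surface, if the arm or the gripper's body presses on something with over 40 N, if the wrist force passes 120 N, or if a joint passes its speed limit or range.

ROBOT

A 6-joint arm with a two-finger parallel gripper is mounted at the origin on the work surface. World frame = base frame: x ahead of the robot, y to its left, z up, the work surface at z = 0. Lengths are in m, angles in rad, forces in N, time in s.
With the tool pointing down it reaches from about 0.275 to 1 m from the base axis. Payload 8.4 kg.
Tool frame: the origin (TCP) lies between the finger pads; the fingertips stand 14 mm ahead of it and the grasp point (between the pads) lies 5 mm behind it (r.finger_overhang is the distance from the TCP to the fingertips, in m); z points along the fingers, y is the line along which they close (so a half turn about z gives the same grasp; the last joint's range is limited). The gripper opens to 85 mm and grips with 20 to 120 N. Pads are 22 mm wide; open, the fingers measure 114 mm over their backs; the gripper's body (76 mm by 85 mm) begins 54 mm behind the grasp point. The pads swing forward as they close: fully open they stand 13 mm farther back than shut.
Start: joints at [-0.002, 0.353, 1.633, -0, 1.155, -0.002], TCP at [0.625, -0, 0.245] pointing down, gripper open.
Joint ranges: [-2.63, 2.63], [-0.92, 2.1], [0.06, 2.66], [-1.3, 4.44], [0, 2.69], [-3.02, 3.02]. Speed limits (rad/s): [2.22, 2.22, 2.79, 3.14, 3.14, 3.14].

INTERFACE

Orientations are given as a unit quaternion [w, x, y, z].
In Python, from plant import observe, cams, workorder, r gives the robot as it stands.
- The arm moves only by the tool arm_command, never from a script. Its argument "plan" is text: rows parted by semicolons, each of 7 numbers parted by spaces: the shift along the tool's x, y, z in m, then the turn, a rotation vector about the tool's x, y, z in rad, then the closure in counts, from 0 (fully open) to 255 (shut). In form: x y z wx wy wz hand; .... A call has 1 to 12 rows; each row shifts and turns the commanded pose from where the row before left it, along the tool's axes as they then stand; what a row does not reach is not made up. A row lasts 1/10 s, in which the tool goes at most 50 mm and 8.59 degrees, less where a joint would pass 70% of its speed; a pose out of reach is approached as far as the arm can. A call with a gripper value outside its range is refused whole. The fingers move at their own pace and stop on an object; "force" is the grip in N (left out, the last holds). Time passes only in rows, so rows that do not move let the fingers close. It gives the time, the measured TCP pose, the force, the opening and the grip force at its end, in the units of the state.
- observe(): the state, without advancing time (a new reading comes with each control period).
- cams.capture(name): name is "scene" or "side" or "wrist"; returns a dict with "img" (384x512x3 uint8, blue, green, red), "mtx" (3x3 intrinsics, pixels), "k1" (the pictures are not rectified: a ray, as slopes to the right and down, at radius r is drawn at 1 + k1 r^2 times it, then the intrinsics apply), "rvec" (rotation vector, rad) and "tvec" (3), from world to camera coordinates, as OpenCV has them. Camera axes: x right, y down, z forward; pixel columns grow to the right and rows downward; lengths in m; the calibration is good to about 2 mm. A picture is of the moment at which its call begins. There is no depth.
- workorder.close_job(): hands the job in; it is judged then, once.
The state is a dict: "time": time; "joint_positions": joint angles; "joint_vel": joint speeds; "joint_efforts": joint torques, N m; "tcp_pos": TCP position; "tool_rot": TCP orientation; "ft_force": force on the tool from outside, world axes, zero at the start; "moment": the same for the moment, N m; "grip_width": finger opening in m; "finger_force": force on a finger pad.
Only numpy, scipy, OpenCV 4.12 (cv2) and the standard library are available. Lean on these libraries where they do the work, as an engineer would, in place of code of your own. Each camera call takes 0.05 s, during which the arm holds its last target. There are 200 camera calls.

## Working session

There is one attempt and no reset: what is moved stays moved. The work goes in short steps, Python scripts to look and compute and a tool call to move; the robot and the scene stay as the last step left them, time stands still between calls to the robot, and variables do not carry over. Pictures are saved under pics/ and viewed, at most 10 in all, crops included, and the job is handed in when it is done.

Besides the shell and the picture viewer there is one more tool, called after ">>>" in YAML: its name, and indented under it one key for each argument. arm_command: Moves the arm, as the interface text tells. Its arguments: {"type":"object","properties":{"plan":{"type":"string"},"force":{"type":"number"}},"required":["plan"]}

```bash
mkdir -p pics
cat > h.py <<'E'
import numpy as np, cv2
from plant import observe, cams, workorder, r
def pix2w(c,u,v,z):
    K=np.array(c["mtx"],float);k=float(c["k1"])
    p=cv2.undistortPoints(np.array([[[u,v]]],float),K,np.array([k,0,0,0.]))[0,0]
    R=cv2.Rodrigues(np.array(c["rvec"],float))[0];t=np.array(c["tvec"],float).ravel()
    o=-R.T@t;d=R.T@np.array([p[0],p[1],1]);return o+d*(z-o[2])/d[2]
def w2pix(c,P):
    return cv2.projectPoints(np.array(P,float).reshape(-1,1,3),np.array(c["rvec"],float),np.array(c["tvec"],float),np.array(c["mtx"],float),np.array([float(c["k1"]),0,0,0.]))[0][:,0]
def blobs(c,name,z=.014):
    h=cv2.cvtColor(c["img"],cv2.COLOR_BGR2HSV)
    lo,hi={"red":(0,8),"yellow":(22,34),"green":(45,80)}[name]
    m=((h[...,0]>=lo)&(h[...,0]<=hi)&(h[...,1]>110)&(h[...,2]>60)).astype(np.uint8)
    if name=="red": m|=((h[...,0]>172)&(h[...,1]>110)&(h[...,2]>60)).astype(np.uint8)
    n,l,s,ce=cv2.connectedComponentsWithStats(m)
    return [(s[i,4],ce[i].round(1),pix2w(c,*ce[i],z).round(4)) for i in range(1,n) if s[i,4]>60]
E
python3 - <<'E'
from h import *
o=observe();print(o)
ims=[]
for n in("scene","side","wrist"):
    c=cams.capture(n);cv2.imwrite(f"pics/{n}0.png",c["img"])
    R=cv2.Rodrigues(np.array(c["rvec"],float))[0];print(n,(-R.T@np.array(c["tvec"]).ravel()).round(3),c["mtx"],c["k1"])
    for k in("red","yellow","green"):print(k,blobs(c,k,.008))
E
```

```text
{'time': 0.0, 'joint_positions': array([-2.38979821e-03,  3.53635770e-01,  1.63415385e+00,  1.10776425e-05,
        1.15521821e+00, -2.41116621e-03]), 'joint_vel': array([-1.56319540e-04, -8.86249945e-04, -7.68197779e-04,  5.16987304e-05,
        1.55026072e-03,  4.89822078e-04]), 'joint_efforts': array([-2.03471049e-03, -6.05236173e+01, -3.42063046e+01, -2.62302356e-04,
        9.48130677e-03,  3.61521288e-06]), 'tcp_pos': array([6.24526417e-01, 1.08406295e-05, 2.44560972e-01]), 'tool_rot': array([-5.05114111e-04,  7.07100633e-01,  7.07112575e-01, -4.95547905e-04]), 'ft_force': array([-0.48591227,  0.4347102 ,  0.31402372]), 'moment': array([-0.00375914,  0.04442324, -0.01627134]), 'finger_force': 0.0, 'grip_width': 0.08554018635357999}
scene [1.596 0.307 0.831] [[477.00161141   0.         258.25968737]
 [  0.         477.00161141 190.37494885]
 [  0.           0.           1.        ]] -0.19321292804625326
red [(np.int32(61), array([ 74.4, 139. ]), array([ 0.5718, -0.8391,  0.008 ])), (np.int32(64), array([ 99.5, 142.4]), array([ 0.5577, -0.7362,  0.008 ])), (np.int32(65), array([1
[... 1807 characters left out ...]
.8]), array([ 0.6899, -0.4989,  0.008 ])), (np.int32(175), array([445.1, 319. ]), array([ 0.6954, -0.5341,  0.008 ])), (np.int32(189), array([484.2, 344.6]), array([ 0.706 , -0.6048,  0.008 ])), (np.int32(187), array([503.9, 358.1]), array([ 0.71  , -0.6395,  0.008 ]))]
green [(np.int32(87), array([301.9, 222.1]), array([ 0.6534, -0.2112,  0.008 ]))]
wrist [0.624 0.066 0.373] [[310.58191581   0.         258.6047199 ]
 [  0.         310.58191581 190.9508753 ]
 [  0.           0.           1.        ]] -0.05491555924500152
red [(np.int32(223), array([232.3, 319.5]), array([ 0.587 , -0.2189,  0.008 ]))]
yellow []
green [(np.int32(171), array([277.2, 317.5]), array([ 0.6494, -0.2155,  0.008 ]))]
```

View pics/scene0.png

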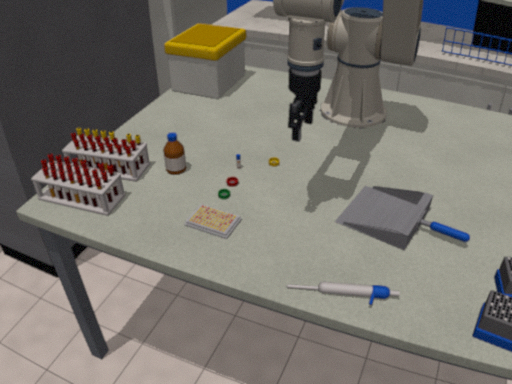

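View pics/wrist0.png

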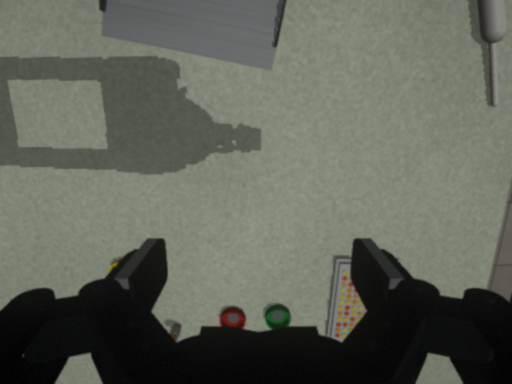

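View pics/side0.png

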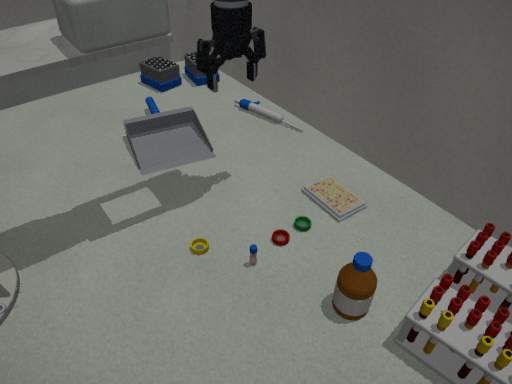

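Scene: the scoop lies to +y with its mouth facing the caps. In the wrist view the mouth edge runs from (102,36) to (272,69), red is at (232,319) and green at (277,317). In the side view the vial base is at (253,263), yellow at (199,246) and the plate's near corner at (342,219).

Run:
```python
from h import *
W=cams.capture("wrist");S=cams.capture("side");C=cams.capture("scene")
f=lambda c,u,v,z=0:pix2w(c,u,v,z).round(4)[:2]
print("mouth wrist",f(W,102,36),f(W,272,69)," side",f(S,142,171),f(S,213,156), "scene",f(C,339,214),f(C,405,243))
print("vial side",f(S,253,263),"cap top",f(S,253,246,.048),"scene",f(C,238.5,167),f(C,238,155,.048))
print("plate side",[f(S,*p) for p in((303,186),(342,219),(365,207))],"wrist",f(W,336,257,.016),f(W,327,338,.016))
print("bottle",f(S,363,258,.125),f(C,172,136,.125), "y wrist",f(W,118,265,.008))
for nm,c,(x0,y0,x1,y1) in (("s",S,(120,90,376,282)),("w",W,(90,0,346,100))):
    cv2.imwrite(f"pics/{nm}1.png",cv2.resize(c["img"][y0:y1,x0:x1],None,fx=3,fy=3,interpolation=cv2.INTER_CUBIC))
```

```text
mouth wrist [0.4476 0.145 ] [0.639  0.1075]  side [0.4569 0.1613] [0.635  0.1142] scene [0.6039 0.1118] [0.6514 0.3016]
vial side [ 0.5088 -0.2354] cap top [ 0.5082 -0.2353] scene [ 0.5034 -0.2364] [ 0.5087 -0.2338]
plate side [array([ 0.743 , -0.1146]), array([ 0.7364, -0.2487]), array([ 0.807 , -0.2516])] wrist [ 0.7223 -0.1186] [ 0.719  -0.2439]
bottle [ 0.5888 -0.4115] [ 0.5954 -0.404 ] y wrist [ 0.4373 -0.1354]
```

View pics/s1.png

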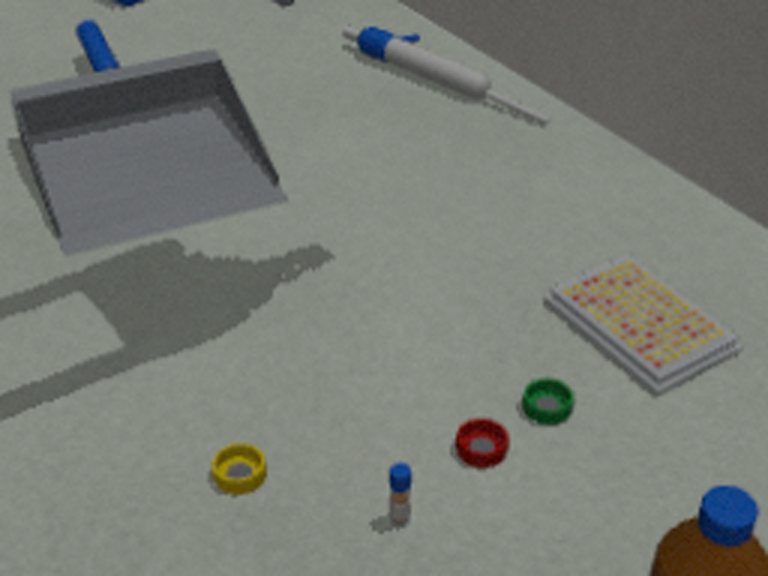

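>>> arm_command:
  plan: "-0.033 0.0033 0.018 0 0 0 189; -0.033 0.0033 0.018 0 0 0 189; -0.033 0.0033 0.018 0 0 0 189; -0.033 0.0033 0.018 0 0 0 189; -0.033 0.0033 0.018 0 0 0 189; -0.033 0.0033 0.018 0 0 0 189; -0.033 0.0033 0.018 0 0 0 189; -0.033 0.0033 0.018 0 0 0 189; 0 0 0 0 0 0 189; 0 0 0 0 0 0 189"

```text
time: 1.3
tcp_pos: [0.6509, -0.2644, 0.1005]
tool_rot: [-0.001, 0.708, 0.707, -0.0]
ft_force: [-0.3, -0.3, 0.7]
grip_width: 0.0224
finger_force: 0.0
```

Run:
```python
from h import *
o=observe();print(o["time"],o["tcp_pos"].round(4),o["tool_rot"].round(4),o["grip_width"])
a=[]
for n in("wrist","side"):
    c=cams.capture(n);a.append(c["img"])
    for k in("red","yellow","green"):print(n,k,[b for b in blobs(c,k,.008) if b[2][1]>-.4])
cv2.imwrite("pics/a2.png",cv2.resize(np.hstack([a[0],a[1]]),(800,300)))
```

```text
1.3 [ 0.6509 -0.2644  0.1005] [-7.000e-04  7.076e-01  7.066e-01 -2.000e-04] 0.022402781008475862
wrist red [(np.int32(84), array([421.5,  14.3]), array([ 0.7576, -0.1382,  0.008 ])), (np.int32(78), array([435.2,  15.4]), array([ 0.767 , -0.1386,  0.008 ])), (np.int32(81), array([392.3,  27.5]), array([ 0.7387, -0.1469,  0.008 ])), (np.int32(78), array([446.5,  31.5]), array([ 0.7759, -0.1483,  0.008 ])), (np.int32(81), array([404.3,  43.5]), array([ 0.7477, -0.1566,  0.008 ])), (np.int32(78), array([457.7,  47.1]), array([ 0.7851, -0.1579,  0.008 ])), (np.int32(75), array([416. ,  58.9]), array([ 0.7567, -0.1662,  0.008 ])), (np.int32(70), array([397.1, 100.8]), array([ 0.7463, -0.1939,  0.008 ])), (np.int32(68), array([395.2, 114.7]), array([ 0.746 , -0.2033,  0.008 ])), (np.int32(1458), array([169. , 137.2]), array([ 0.5869, -0.2189,  0.008 ])), (np.int32(69), array([434. , 116.6]), array([ 0.7741, -0.2043,  0.008 ])), (np.int32(66), array([406.2, 128.7]), array([ 0.7549, -0.213 ,  0.008 ])), (np.int32(66), array([378.9, 140.9]), array([ 0.736 , -0.2216,  0.008 ])), (np.int32(64), 
[... 2946 characters left out ...]
417.1, 142.3]), array([ 0.764 , -0.2225,  0.008 ])), (np.int32(63), array([454.3, 144.2]), array([ 0.792 , -0.2236,  0.008 ])), (np.int32(61), array([402.6, 154.8]), array([ 0.7544, -0.2316,  0.008 ])), (np.int32(61), array([427.5, 155.9]), array([ 0.773 , -0.2323,  0.008 ])), (np.int32(61), array([413., 168.]), array([ 0.7633, -0.2413,  0.008 ]))]
wrist green [(np.int32(1476), array([257.9, 131.2]), array([ 0.6499, -0.215 ,  0.008 ]))]
side red [(np.int32(200), array([280.2, 237.1]), array([ 0.5889, -0.2183,  0.008 ]))]
side yellow [(np.int32(222), array([199.4, 245.7]), array([ 0.4446, -0.1441,  0.008 ]))]
side green [(np.int32(120), array([302. , 222.9]), array([ 0.652, -0.213,  0.008]))]
```

View pics/a2.png

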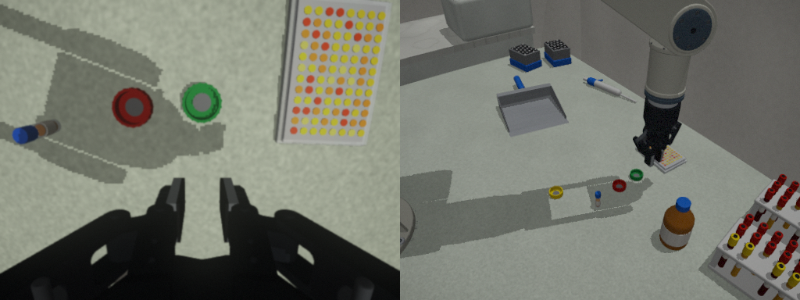

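The view shows the fingertips centred behind the green cap, with the red cap, vial and plate clear of the finger footprint. I'll lower and start pushing green.

>>> arm_command:
  plan: "0 0 0.025 0 0 0 189; 0 0 0.025 0 0 0 189; 0 0 0.02 0 0 0 189; 0 0 0.0095 0 0 0 189; 0 0 0 0 0 0 189; 0.008 -0.0005 0 0 0 0 189; 0.008 -0.0005 0 0 0 0 189; 0.008 -0.0005 0 0 0 0 189; 0.008 -0.0012 0 0 0 0 189; 0.01 -0.0018 0 0 0 0 189; 0.012 -0.002 0 0 0 0 189; 0.014 -0.0025 0 0 0 0 189"

```text
time: 2.6
tcp_pos: [0.6422, -0.195, 0.0218]
tool_rot: [0.0, 0.707, 0.707, 0.0]
ft_force: [0.6, -0.1, -0.2]
grip_width: 0.0222
finger_force: 0.1
```

```bash
cat > look.py <<'E'
from h import *
o=observe();t=o["tcp_pos"];print(o["time"],t.round(4),o["ft_force"].round(2))
for n in("wrist","side","scene"):
    c=cams.capture(n)
    for k in("red","yellow","green"):print(n,k,[(int(b[0]),*b[2][:2]) for b in blobs(c,k,.008) if b[2][1]>-.35 and .38<b[2][0]<.71])
E
python3 look.py
```

```text
2.6 [ 0.6422 -0.195   0.0218] [ 0.63 -0.11 -0.22]
wrist red [(638, np.float64(0.5851), np.float64(-0.207))]
wrist yellow []
wrist green [(2824, np.float64(0.642), np.float64(-0.171))]
side red [(198, np.float64(0.5892), np.float64(-0.218))]
side yellow [(221, np.float64(0.4443), np.float64(-0.144))]
side green []
scene red []
scene yellow [(80, np.float64(0.4423), np.float64(-0.144))]
scene green [(63, np.float64(0.6432), np.float64(-0.1674))]
```

>>> arm_command:
  plan: "0.016 -0.0028 0 0 0 0 189; 0.016 -0.0028 0 0 0 0 189; 0.016 -0.0028 0 0 0 0 189; 0.016 -0.0028 0 0 0 0 189; 0.016 -0.0028 0 0 0 0 189; 0.016 -0.0028 0 0 0 0 189; 0.016 -0.0028 0 0 0 0 189; 0.016 -0.0028 0 0 0 0 189; 0.016 -0.0028 0 0 0 0 189; 0.016 -0.0028 0 0 0 0 189; 0.014 -0.0028 0 0 0 0 189; 0.012 -0.0022 0 0 0 0 189"

```text
time: 3.95
tcp_pos: [0.6091, -0.0087, 0.0218]
tool_rot: [-0.0, 0.707, 0.707, -0.0]
ft_force: [-0.1, 0.2, -0.0]
grip_width: 0.0224
finger_force: 0.0
```

```bash
python3 look.py
python3 - <<'E'
from h import *
c=cams.capture("wrist");cv2.imwrite("pics/w3.png",c["img"])
E
```

```text
3.95 [ 0.6091 -0.0087  0.0218] [-0.08  0.17 -0.03]
wrist red []
wrist yellow []
wrist green [(2783, np.float64(0.6088), np.float64(0.0154))]
side red [(195, np.float64(0.5888), np.float64(-0.2181))]
side yellow [(221, np.float64(0.4445), np.float64(-0.1441))]
side green []
scene red [(77, np.float64(0.5876), np.float64(-0.2176))]
scene yellow [(75, np.float64(0.4434), np.float64(-0.1436))]
scene green [(62, np.float64(0.6088), np.float64(0.0184))]
```

View pics/w3.png

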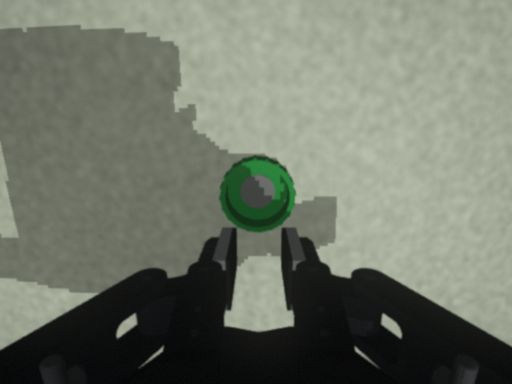

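The green cap is at (258,192), nested between the two fingertips. The scoop is beyond the top of this view.

>>> arm_command:
  plan: "0.012 -0.002 0 0 0 0 189; 0.014 -0.0025 0 0 0 0 189; 0.015 -0.0025 0 0 0 0 189; 0.015 -0.0025 0 0 0 0 189; 0.015 -0.0025 0 0 0 0 189; 0.015 -0.0025 0 0 0 0 189; 0.014 -0.002 0 0 0 0 189; 0.012 0 0 0 0 0 189; 0.012 0.002 0 0 0 0 189; 0.012 0.002 0 0 0 0 189; 0.012 0.002 0 0 0 0 189; 0.012 0.002 0 0 0 0 189"

```text
time: 5.35
tcp_pos: [0.6012, 0.1509, 0.0218]
tool_rot: [0.0, 0.707, 0.707, 0.0]
ft_force: [1.4, -0.6, 0.4]
grip_width: 0.0223
finger_force: 0.1
```

```bash
python3 look.py
python3 - <<'E'
from h import *
a=cams.capture("wrist")["img"];b=cams.capture("side")["img"][60:252,80:336];b=cv2.resize(b,(512,384))
cv2.imwrite("pics/a4.png",cv2.resize(np.hstack([a,b]),(800,300)))
E
```

```text
5.35 [0.6012 0.1509 0.0218] [ 1.37 -0.56  0.38]
wrist red []
wrist yellow []
wrist green [(3451, np.float64(0.6009), np.float64(0.1731))]
side red [(198, np.float64(0.5888), np.float64(-0.2181))]
side yellow [(220, np.float64(0.4446), np.float64(-0.1441))]
side green []
scene red [(79, np.float64(0.5874), np.float64(-0.2176))]
scene yellow [(77, np.float64(0.4436), np.float64(-0.1439))]
scene green []
```

View pics/a4.png

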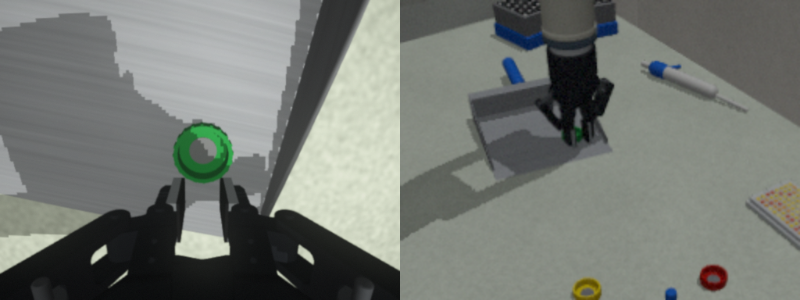

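Green is over the lip on the scoop floor at (203,152), and the right cheek is clear of the fingers. I'll push it deeper, back off and rise.

>>> arm_command:
  plan: "0.012 0.0024 0 0 0 0 189; 0.012 0.0024 0 0 0 0 189; 0.012 0.0024 0 0 0 0 189; 0.012 0.0024 0 0 0 0 189; 0.01 0.002 0 0 0 0 189; 0.006 0.001 0 0 0 0 189; 0 0 0 0 0 0 189; -0.012 -0.002 0 0 0 0 189; -0.02 -0.003 -0.01 0 0 0 189; 0 0 -0.035 0 0 0 189; 0 0 -0.035 0 0 0 189; -0.02 0 -0.02 0 0 0 189"

```text
time: 6.8
tcp_pos: [0.6093, 0.1612, 0.1252]
tool_rot: [0.001, 0.707, 0.707, 0.001]
ft_force: [0.8, 0.6, 1.1]
grip_width: 0.0218
finger_force: 0.0
```

```bash
python3 look.py
```

```text
6.8 [0.6093 0.1612 0.1252] [0.81 0.59 1.09]
wrist red []
wrist yellow []
wrist green [(1340, np.float64(0.6133), np.float64(0.2404))]
side red [(197, np.float64(0.5887), np.float64(-0.2181))]
side yellow [(220, np.float64(0.4445), np.float64(-0.1442))]
side green []
scene red [(78, np.float64(0.5873), np.float64(-0.218))]
scene yellow [(75, np.float64(0.4431), np.float64(-0.1441))]
scene green []
```

>>> arm_command:
  plan: "-0.0425 -0.0021 0.002 0 0 0 189; -0.0425 -0.0021 0.002 0 0 0 189; -0.0425 -0.0021 0.002 0 0 0 189; -0.0425 -0.0021 0.002 0 0 0 189; -0.0425 -0.0021 0.002 0 0 0 189; -0.0425 -0.0021 0.002 0 0 0 189; -0.0425 -0.0021 0.002 0 0 0 189; -0.0425 -0.0021 0.002 0 0 0 189; -0.0425 -0.0021 0.002 0 0 0 189; -0.0425 -0.0021 0.002 0 0 0 189; 0 0 0 0 0 0 189; 0 0 0 0 0 0 189"

```text
time: 8.15
tcp_pos: [0.5859, -0.2637, 0.1004]
tool_rot: [-0.001, 0.708, 0.706, -0.0]
ft_force: [-0.4, 0.5, -0.6]
grip_width: 0.0221
finger_force: 0.0
```

```bash
python3 look.py
```

```text
8.15 [ 0.5859 -0.2637  0.1004] [-0.36  0.55 -0.56]
wrist red [(1572, np.float64(0.5874), np.float64(-0.2194))]
wrist yellow [(2099, np.float64(0.4427), np.float64(-0.1443))]
wrist green []
side red [(198, np.float64(0.5888), np.float64(-0.2181))]
side yellow [(220, np.float64(0.4444), np.float64(-0.144))]
side green [(71, np.float64(0.6169), np.float64(0.2462))]
scene red [(85, np.float64(0.587), np.float64(-0.2186))]
scene yellow [(75, np.float64(0.4432), np.float64(-0.144))]
scene green []
```

>>> arm_command:
  plan: "0 0.0015 0.025 0 0 0 189; 0 0 0.025 0 0 0 189; 0 0 0.02 0 0 0 189; 0 0 0.0095 0 0 0 189; 0 0 0 0 0 0 189; 0.008 0 0 0 0 0 189; 0.008 0 0 0 0 0 189; 0.008 0 0 0 0 0 189; 0.008 -0.0012 0 0 0 0 189; 0.01 -0.0015 0 0 0 0 189; 0.012 -0.002 0 0 0 0 189; 0.014 -0.0021 0 0 0 0 189"

```text
time: 9.5
tcp_pos: [0.582, -0.194, 0.0224]
tool_rot: [0.0, 0.707, 0.707, 0.0]
ft_force: [0.2, 0.1, 0.1]
grip_width: 0.0219
finger_force: 0.2
```

```bash
python3 look.py
```

```text
9.5 [ 0.582  -0.194   0.0224] [0.21 0.05 0.14]
wrist red [(3373, np.float64(0.5818), np.float64(-0.1712))]
wrist yellow [(624, np.float64(0.4607), np.float64(-0.146))]
wrist green []
side red []
side yellow [(219, np.float64(0.4446), np.float64(-0.144))]
side green [(72, np.float64(0.6164), np.float64(0.2445))]
scene red [(87, np.float64(0.5804), np.float64(-0.1673))]
scene yellow [(79, np.float64(0.4442), np.float64(-0.1435))]
scene green [(62, np.float64(0.6047), np.float64(0.2396))]
```

>>> arm_command:
  plan: "0.016 -0.0026 0 0 0 0 189; 0.016 -0.0026 0 0 0 0 189; 0.016 -0.0026 0 0 0 0 189; 0.016 -0.0026 0 0 0 0 189; 0.016 -0.0026 0 0 0 0 189; 0.016 -0.0026 0 0 0 0 189; 0.016 -0.0026 0 0 0 0 189; 0.016 -0.0026 0 0 0 0 189; 0.016 -0.0026 0 0 0 0 189; 0.016 -0.0026 0 0 0 0 189; 0.016 -0.0026 0 0 0 0 189; 0.016 -0.0026 0 0 0 0 189"

```text
time: 10.85
tcp_pos: [0.5508, -0.0017, 0.0223]
tool_rot: [0.0, 0.707, 0.707, -0.0]
ft_force: [-0.8, -0.3, 0.2]
grip_width: 0.0223
finger_force: 0.1
```

>>> arm_command:
  plan: "0.015 -0.0024 0 0 0 0 189; 0.015 -0.0024 0 0 0 0 189; 0.015 -0.0024 0 0 0 0 189; 0.015 -0.0024 0 0 0 0 189; 0.015 -0.002 0 0 0 0 189; 0.014 -0.002 0 0 0 0 189; 0.012 0 0 0 0 0 189; 0.012 0.002 0 0 0 0 189; 0.012 0.0022 0 0 0 0 189; 0.012 0.0022 0 0 0 0 189; 0.012 0.0022 0 0 0 0 189; 0.012 0.0022 0 0 0 0 189"

```text
time: 12.05
tcp_pos: [0.5485, 0.159, 0.0222]
tool_rot: [-0.0, 0.707, 0.707, 0.0]
ft_force: [-0.2, -0.4, -0.2]
grip_width: 0.022
finger_force: 0.1
```

```bash
python3 look.py
```

```text
12.05 [0.5485 0.159  0.0222] [-0.17 -0.39 -0.16]
wrist red [(3634, np.float64(0.5481), np.float64(0.181))]
wrist yellow []
wrist green [(3538, np.float64(0.6153), np.float64(0.2405))]
side red []
side yellow [(221, np.float64(0.4445), np.float64(-0.1442))]
side green []
scene red [(101, np.float64(0.5457), np.float64(0.1854))]
scene yellow [(76, np.float64(0.4433), np.float64(-0.1438))]
scene green []
```

>>> arm_command:
  plan: "0.012 0.002 0 0 0 0 189; 0.012 0.002 0 0 0 0 189; 0.012 0.002 0 0 0 0 189; 0.01 0.0017 0 0 0 0 189; 0.006 0.001 0 0 0 0 189; 0 0 0 0 0 0 189; -0.012 -0.002 0 0 0 0 189; -0.02 -0.003 -0.01 0 0 0 189; 0 0 -0.035 0 0 0 189; 0 0 -0.035 0 0 0 189; -0.02 -0.01 -0.02 0 0 0 189; -0.03 -0.02 0 0 0 0 189"

```text
time: 13.4
tcp_pos: [0.5244, 0.1276, 0.1254]
tool_rot: [0.002, 0.707, 0.707, 0.003]
ft_force: [0.3, -0.7, -0.5]
grip_width: 0.0224
finger_force: 0.0
```

```bash
python3 look.py
```

```text
13.4 [0.5244 0.1276 0.1254] [ 0.34 -0.66 -0.52]
wrist red [(1525, np.float64(0.5572), np.float64(0.2366))]
wrist yellow []
wrist green [(1214, np.float64(0.6149), np.float64(0.2407))]
side red [(103, np.float64(0.5591), np.float64(0.2394))]
side yellow [(219, np.float64(0.4444), np.float64(-0.1442))]
side green []
scene red [(99, np.float64(0.5546), np.float64(0.236))]
scene yellow [(75, np.float64(0.4426), np.float64(-0.1439))]
scene green []
```

>>> arm_command:
  plan: "-0.035 -0.009 0.0028 0 0 0 189; -0.035 -0.009 0.0028 0 0 0 189; -0.035 -0.009 0.0028 0 0 0 189; -0.035 -0.009 0.0028 0 0 0 189; -0.035 -0.009 0.0028 0 0 0 189; -0.035 -0.009 0.0028 0 0 0 189; -0.035 -0.009 0.0028 0 0 0 189; -0.035 -0.009 0.0028 0 0 0 189; -0.035 -0.009 0.0028 0 0 0 189; 0 0 0 0 0 0 189; 0 0 0 0 0 0 189"

```text
time: 14.65
tcp_pos: [0.4406, -0.1877, 0.0967]
tool_rot: [-0.0, 0.708, 0.706, -0.0]
ft_force: [0.8, -0.8, -0.3]
grip_width: 0.0222
finger_force: 0.0
```

```bash
python3 look.py
```

```text
14.65 [ 0.4406 -0.1877  0.0967] [ 0.77 -0.8  -0.28]
wrist red []
wrist yellow [(1656, np.float64(0.443), np.float64(-0.1451))]
wrist green []
side red [(102, np.float64(0.5586), np.float64(0.2394))]
side yellow [(220, np.float64(0.4445), np.float64(-0.1441))]
side green []
scene red [(101, np.float64(0.5549), np.float64(0.2362))]
scene yellow [(82, np.float64(0.4425), np.float64(-0.1444))]
scene green []
```

>>> arm_command:
  plan: "0 0.0028 0.025 0 0 0 189; 0 0 0.025 0 0 0 189; 0 0 0.018 0 0 0 189; 0 0 0.0075 0 0 0 189; 0 0 0 0 0 0 189; 0.008 0 0 0 0 0 189; 0.008 0 0 0 0 0 189; 0.008 0.0012 0 0 0 0 189; 0.01 0.0018 0 0 0 0 189; 0.012 0.0022 0 0 0 0 189; 0.014 0.0026 0 0 0 0 189; 0.015 0.0028 0 0 0 0 189"

```text
time: 16.0
tcp_pos: [0.4546, -0.1109, 0.0218]
tool_rot: [0.0, 0.707, 0.707, 0.0]
ft_force: [1.1, -0.4, 0.0]
grip_width: 0.0223
finger_force: 0.2
```

```bash
python3 look.py
```

```text
16.0 [ 0.4546 -0.1109  0.0218] [ 1.09 -0.36  0.04]
wrist red []
wrist yellow [(3642, np.float64(0.4542), np.float64(-0.0883))]
wrist green []
side red []
side yellow [(71, np.float64(0.4649), np.float64(-0.0878))]
side green []
scene red [(102, np.float64(0.5547), np.float64(0.2363))]
scene yellow [(82, np.float64(0.4539), np.float64(-0.0843))]
scene green [(62, np.float64(0.6043), np.float64(0.2398))]
```

>>> arm_command:
  plan: "0.015 0.0027 0 0 0 0 189; 0.015 0.0027 0 0 0 0 189; 0.015 0.0027 0 0 0 0 189; 0.015 0.0027 0 0 0 0 189; 0.015 0.0027 0 0 0 0 189; 0.015 0.0027 0 0 0 0 189; 0.015 0.0027 0 0 0 0 189; 0.015 0.0027 0 0 0 0 189; 0.015 0.0027 0 0 0 0 189; 0.015 0.0027 0 0 0 0 189; 0.015 0.0027 0 0 0 0 189; 0.015 0.0027 0 0 0 0 189"

```text
time: 17.35
tcp_pos: [0.4869, 0.0684, 0.0216]
tool_rot: [0.0, 0.707, 0.707, -0.0]
ft_force: [0.0, 0.2, 0.6]
grip_width: 0.0224
finger_force: 0.1
```

```bash
python3 look.py
```

```text
17.35 [0.4869 0.0684 0.0216] [0.02 0.18 0.62]
wrist red []
wrist yellow [(3648, np.float64(0.4865), np.float64(0.091))]
wrist green []
side red []
side yellow []
side green []
scene red [(103, np.float64(0.5546), np.float64(0.2361))]
scene yellow [(95, np.float64(0.4866), np.float64(0.0959))]
scene green []
```

>>> arm_command:
  plan: "0.014 0.0025 0 0 0 0 189; 0.014 0.0025 0 0 0 0 189; 0.013 0.0024 0 0 0 0 189; 0.012 0.0022 0 0 0 0 189; 0.012 0.0022 0 0 0 0 189; 0.012 0.0022 0 0 0 0 189; 0.012 0.0022 0 0 0 0 189; 0 0 0 0 0 0 189"

```text
time: 18.3
tcp_pos: [0.5035, 0.1586, 0.0217]
tool_rot: [0.0, 0.707, 0.708, 0.0]
ft_force: [0.5, 0.3, -0.1]
grip_width: 0.022
finger_force: 0.0
```

```bash
python3 look.py
python3 - <<'E'
from h import *
a=cams.capture("wrist")["img"];b=cams.capture("side")["img"][60:252,80:336];b=cv2.resize(b,(512,384))
cv2.imwrite("pics/a5.png",cv2.resize(np.hstack([a,b]),(800,300)))
E
```

```text
18.3 [0.5035 0.1586 0.0217] [ 0.53  0.29 -0.05]
wrist red [(4305, np.float64(0.5581), np.float64(0.2358))]
wrist yellow [(3781, np.float64(0.503), np.float64(0.1823))]
wrist green [(1269, np.float64(0.6094), np.float64(0.239))]
side red []
side yellow []
side green []
scene red [(100, np.float64(0.5546), np.float64(0.2362))]
scene yellow [(94, np.float64(0.5004), np.float64(0.1846))]
scene green []
```

View pics/a5.png

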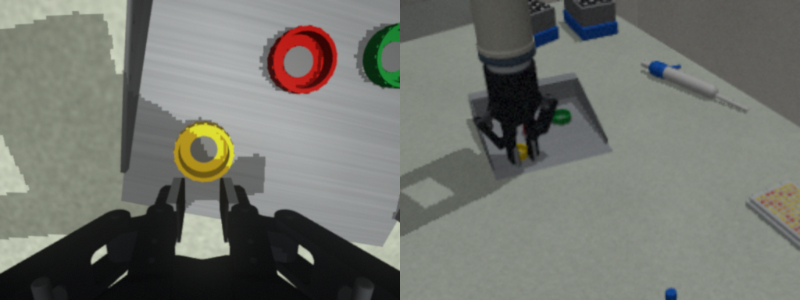

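Yellow is past the lip at (204,152), with a gap of about 18 mm between the left finger and the cheek. Red (302,58) and green lie deeper in the scoop. One last push of about 45 mm, then retreat.

>>> arm_command:
  plan: "0.01 0.002 0 0 0 0 189; 0.012 0.0024 0 0 0 0 189; 0.012 0.0024 0 0 0 0 189; 0.008 0.0016 0 0 0 0 189; 0.004 0.0008 0 0 0 0 189; 0 0 0 0 0 0 189; -0.012 -0.002 0 0 0 0 189; -0.02 -0.003 -0.01 0 0 0 189; 0 0 -0.035 0 0 0 189; 0 0 -0.035 0 0 0 189; -0.03 0 -0.03 0 0 0 189; -0.03 0 -0.03 0 0 0 189"

```text
time: 19.75
tcp_pos: [0.5063, 0.1095, 0.1627]
tool_rot: [-0.0, 0.707, 0.707, -0.0]
ft_force: [1.0, -0.7, 0.3]
grip_width: 0.0219
finger_force: 0.0
```

>>> arm_command:
  plan: "-0.03 0 -0.03 0 0 0 189; -0.03 0 -0.02 0 0 0 189; 0 0 0 0 0 0 189; 0 0 0 0 0 0 189"

```text
time: 20.15
tcp_pos: [0.5067, 0.0498, 0.2117]
tool_rot: [0.0, 0.708, 0.706, 0.0]
ft_force: [0.7, 0.8, 0.1]
grip_width: 0.0223
finger_force: 0.0
```

```bash
python3 look.py
python3 - <<'E'
from h import *
W=cams.capture("wrist");a=W["img"];b=cams.capture("side")["img"]
cv2.imwrite("pics/a6.png",cv2.resize(np.hstack([a,b]),(800,300)))
E
```

```text
20.15 [0.5067 0.0498 0.2117] [0.73 0.84 0.09]
wrist red []
wrist yellow [(145, np.float64(0.5117), np.float64(0.2143))]
wrist green []
side red [(104, np.float64(0.5593), np.float64(0.2393))]
side yellow [(120, np.float64(0.5144), np.float64(0.2324))]
side green []
scene red [(99, np.float64(0.5549), np.float64(0.2362))]
scene yellow [(88, np.float64(0.5061), np.float64(0.2283))]
scene green []
```

View pics/a6.png

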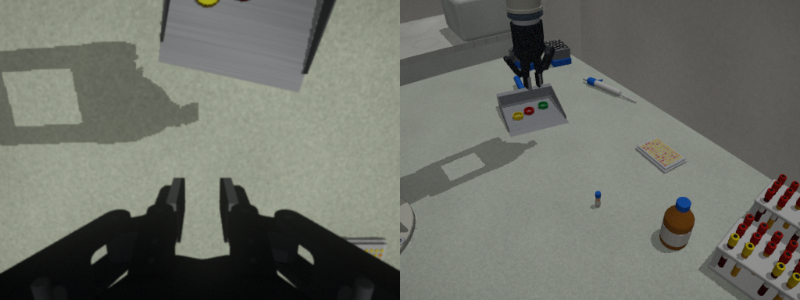

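All three caps lie on the scoop floor, seen in the side view at (517,116), (529,111) and (543,105). The vial, bottle and plate are still in place and the scoop has not moved. The arm is clear of everything.

```bash
python3 -c "
from plant import workorder
print(workorder.close_job())"
```

```text
the job is handed in; nothing more can be done
None
```

The red, yellow and green caps were swept into the scoop and lie well inside on its floor; the scoop, vial, microplate and bottle look undisturbed in the final images, and the job was handed in at about 20 s of the 64 s allowed (no verdict was returned).

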